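Clear the jammed ball feeder in the projection booth

TASK

The big ebonite ball has jammed the throat of the bearing-ball feeder. Reach into the narrow lane below it and nudge it gently straight back up the lane into its hooded siding, until the spring catch there holds it by itself (ebonite is brittle: never press it with more than 18 N); then slide the gate fully open so that the three steel balls roll into the tray, and leave the other things on the bench alone.

Things in the scene. Friction and masses are not known exactly. Their poses are not given: they have to be found in the camera images.
- feeder: Grey metal ball feeder fixed on the bench, 510 mm long, open on top. Origin on the bench under the throat; y points uphill along the straight lane, x across it to the side where the side lane comes in, z up. All floors slope 8 degrees, down to -y. Up along y: tray, gate, narrow lane (40 mm wide, walls 13 mm thick), throat, wide lane (54 mm), hooded siding (54 mm). Walls 36 mm high.
- throat (a point): Point on the lane floor, on the centre line, at the throat, where the narrow lane (below) meets the wide lane (above). The big ball starts stuck here, its centre 15 mm uphill of this point and 25 mm above the floor. The side lane comes in at 45 degrees through the +x wall, 0 to 57 mm uphill of this point.
- siding (a point): Point on the lane floor, on the centre line, 100 mm uphill of the throat along the slope: push along the line from throat to siding. In the siding a dark sprung leaf, the catch, leans out of the -x wall to 15 mm from the centre line, and past it, under the hood, is a rubber buffer. Their depth is not given and differs by up to 60 mm: the caught ball's centre lies 95 to 160 mm uphill of the throat.
- hood (a point): Middle of the hood's lower edge: the lane is covered from here on, 150 mm uphill of the throat; the hood's top is 60 mm above the lane floor. By feel: the leaf resists with 3 to 9 N, lets the ball by and closes behind it; then the buffer yields 4 N per mm for 5 mm and is rigid beyond. A ball pressed on the buffer with 9 to 14 N is caught; one not caught rolls back down when let go.
- big_center (a point): Centre of the big black ebonite ball, 50 mm in diameter, 60 to 105 g. It is too big for the 40 mm throat.
- ball0_center (a point): Centre of a steel ball, 34 mm in diameter, 160 g: the first of the three in the side lane, resting against the big ball. They roll into the lane behind the big ball as it goes up, and down to the gate.
- ball1_center (a point): Centre of the second steel ball in the side lane, the same as the first.
- ball2_center (a point): Centre of the third steel ball in the side lane, the same as the first.
- gate (a joint): Steel slide gate across the narrow lane, 95 mm downhill of the throat: 0 shut, 0.045 m fully open, starts at 0 to 0.005. It slides level towards the feeder's -x against about 2 N of friction and stays where it is left.
- gate_post (a point): Middle of the gripping height of the gate's upright brass post (14 mm in diameter; the post stands 23 mm above and 22 mm below this point), outside the lane wall on the -x side. Under the post lies the gate's 8 mm thick bar. Moves with the gate.
- tray (a point): Centre of the floor of the tray at the feeder's low end. Inside it is 130 mm wide in x and 127 mm long in y, with walls 40 mm high; the lane ends 24 mm above its floor.
- lid: Copper kettle lid, 110 mm across, 38 mm high, lying on the bench; leave alone. Origin at the centre of its underside.
- cup: Brass cup, 62 mm across, 70 mm high, with two black carbon rod stubs in it (up to 105 mm high); leave alone. Origin at the centre of its underside.
- pushbutton: Ebonite push button housing, 70 x 50 x 36 mm; leave alone. Origin at the centre of its underside.
Things that resemble listed ones, but are neither listed nor needed, are in the scene too. Leave any yellow look-alike of the part that bears ball0_center alone. Leave any red look-alike of the part that bears big_center alone.

How it is judged (in metres and radians):
On the way, in this order (a step that is already met when the one before it is completed fails the run):
1. the big ball stays in the siding by itself, untouched by the robot, with its centre at least 85 mm uphill (feeder y) of the feeder's origin (x of big_center in the frame of feeder between -0.03 and 0.03 m and z of big_center in the frame of feeder below 0.135 m and y of big_center in the frame of feeder above 0.085 m and contact force between each of the arm, the fingers and big below 0.05 N), for 0.5 s.
2. the gate is open by at least 37 mm (value of joint gate above 0.037 m), for 0.2 s.
At the end, for the whole second after the job is handed in: The big ball rests in the siding (centre at least 85 mm uphill of the feeder's origin along its y, within the lane), the gate is open by at least 37 mm of its 45 mm, and all three steel balls are inside the tray (x of big_center in the frame of feeder between -0.03 and 0.03 m and z of big_center in the frame of feeder below 0.135 m and y of big_center in the frame of feeder above 0.085 m and value of joint gate above 0.037 m and x of ball0_center in the frame of tray between -0.068 and 0.068 m and y of ball0_center in the frame of tray between -0.075 and 0.07 m and z of each of ball0_center, ball1_center, ball2_center in the frame of tray below 0.04 m and x of ball1_center in the frame of tray between -0.068 and 0.068 m and y of ball1_center in the frame of tray between -0.075 and 0.07 m and x of ball2_center in the frame of tray between -0.068 and 0.068 m and y of ball2_center in the frame of tray between -0.075 and 0.07 m and linear speed of big below 0.02 m/s); the robot touches nothing.
It fails at once if the ebonite ball is pressed with more than 18 N (contact force between the fingers and big above 18 N).
It fails at once if the kettle lid, the cup or the push button housing is disturbed (distance of any of lid, cup, pushbutton from where it was at the start of the episode above 0.02 m).
It also fails if it takes over 61 s, if anything falls off the work surface, if the arm or the gripper's body presses on something with over 40 N, if the wrist force passes 120 N, or if a joint passes its speed limit or range.

ROBOT

A 7-joint arm with a two-finger parallel gripper is mounted at the origin on the work surface. World frame = base frame: x ahead of the robot, y to its left, z up, the work surface at z = 0. Lengths are in mm, angles in rad, forces in N, time in s.
With the tool pointing down it reaches from about 400 to 875 mm from the base axis. Payload 19.3 kg.
Tool frame: the origin (TCP) lies at the very end of the fingers, on their centre line; the grasp point (between the pads) lies 19 mm behind it (grip_point_offset is the z of the grasp point in the tool frame, in mm); z points along the fingers, y is the line along which they close (so a half turn about z gives the same grasp; the last joint's range is limited). The gripper opens to 85 mm and grips with 20 to 120 N. Pads are 22 mm wide; open, the fingers measure 114 mm over their backs; the gripper's body (76 mm by 85 mm) begins 54 mm behind the grasp point. The pads swing forward as they close: fully open they stand 13 mm farther back than shut.
Start: joints at [-0.07, 0.521, -0.036, 1.599, 0.021, 1.021, -0.113], TCP at [624.992, -0.025, 231.291] pointing down, gripper open.
Joint ranges: [-2.91, 2.91], [-0.3, 2.13], [-1.5, 1.42], [0.17, 2.43], [-1.26, 4.41], [0.16, 1.93], [-2.52, 2.52]. Speed limits (rad/s): [1.89, 1.89, 2.39, 2.39, 3.01, 3.01, 3.01].

INTERFACE

Orientations are given as a 3x3 rotation matrix whose columns are the frame's x, y, z axes.
In Python, from workcell import movep, movel, goto_joints, open_gripper, clamp, wait, inverse_kinematics, read_state, camera, PlanningError, finish_job, grip_point_offset gives the robot as it stands. Calls block until the motion is done:
- movep(position, orientation): joint-space move of the TCP to a pose.
- movel(position, frame=None, max_speed=150, guard=None): straight line of the TCP; frame=None keeps the orientation; max_speed is the mean speed in mm/s. With guard (N) it stops when the force on the tool has changed by that much, and returns True; else False.
- goto_joints(angles): joint-space move.
- open_gripper() and clamp(): open the fingers fully, or close them until they stop; the grip force is fixed at half the most.
- wait(seconds).
- inverse_kinematics(position, orientation): joint angles nearest the present ones, or None.
- read_state(): the state.
- camera(name): name is "scene" or "side" or "wrist"; returns a dict with "image" (400x640x3 uint8, blue, green, red), "range_z" (400x640 float32, mm along the optical axis (not along the pixel's ray), 0 where there is no reading), "fx", "fy", "cx", "cy" (pixels), "cam_to_world" (4x4, takes a point from camera to world coordinates). Camera axes: x right, y up, looking along -z (the intrinsics and any distortion apply to the point x, -y, -z); pixel columns grow to the right and rows downward; lengths in mm; the calibration is good to about 2 mm. The wrist camera is an equidistant fisheye: a pixel r from the principal point sees the ray r / f radians off the axis. A picture is of the moment at which its call begins.
A pose or a line that the arm cannot do raises PlanningError and nothing moves.
- finish_job(): hands the job in; it is judged then, once.
The state is a dict: "time": time; "qpos": joint angles; "qvel": joint speeds; "joint_efforts": joint torques, N m; "eef_pos": TCP position; "tool_rot": TCP orientation; "ft_force": force on the tool from outside, world axes, zero at the start; "torque": the same for the moment, N m; "finger_gap": finger opening in mm; "gripper_force": force on a finger pad.
Only numpy, scipy, OpenCV 4.12 (cv2) and the standard library are available. Lean on these libraries where they do the work, as an engineer would, in place of code of your own. Each camera call takes 0.05 s, during which the arm holds its last target. There are 200 camera calls.

## Working session

There is one attempt and no reset: what is moved stays moved. The work goes in short steps, each a Python script; the robot and the scene stay as the last script left them, time stands still between calls to the robot, and variables do not carry over. Pictures are saved under pics/ and viewed, at most 10 in all, crops included, and the job is handed in when it is done.

```bash
ls; mkdir -p pics
python3 - <<'E'
from workcell import *
import cv2,numpy as np,pickle
d={}
for n in("scene","side","wrist"):
    c=camera(n);d[n]=c
    print(n,c["fx"],c["cx"],c["cy"],np.round(c["cam_to_world"],3).tolist())
    cv2.imwrite(f"pics/{n}0.png",c["image"])
pickle.dump(d,open("d0.pkl","wb"))
s=read_state();print(s,grip_point_offset)
E
```

```text
pics
scene 453.4819983629429 315.8968952455106 199.19923976193542 [[-0.506, -0.698, 0.506, 963.14], [0.862, -0.402, 0.307, 258.521], [-0.011, 0.592, 0.806, 735.508], [0.0, 0.0, 0.0, 1.0]]
side 391.8808938219313 321.6669947456598 195.93704409779042 [[0.932, 0.281, -0.229, 399.173], [-0.363, 0.733, -0.575, -400.838], [0.006, 0.619, 0.785, 654.737], [0.0, 0.0, 0.0, 1.0]]
wrist 309.70691628693146 321.30698218801183 194.78796234968502 [[1.0, 0.0, 0.001, 625.373], [-0.001, 0.956, 0.294, 75.31], [-0.001, -0.294, 0.956, 372.637], [0.0, 0.0, 0.0, 1.0]]
{'time': 0.15, 'qpos': array([-0.07020127,  0.52190078, -0.03631321,  1.59982721,  0.0211898 ,
        1.02111474, -0.11281012]), 'qvel': array([-1.82980581e-03, -4.36357599e-05,  7.36984178e-05, -3.04353197e-04,
       -1.38141286e-04,  7.71253740e-05, -7.37138500e-04]), 'joint_efforts': array([ 4.00798544e-04, -9.27376485e+01,  1.98035471e+00, -3.70049715e+01,
        1.79930578e-02,  6.46477114e-03, -1.41420460e-05]), 'eef_pos': array([ 6.24763192e+02, -3.29771772e-02,  2.30861198e+02]), 'tool_rot': array([[ 3.97059689e-05,  9.99999626e-01, -8.63778307e-04],
       [ 9.99999998e-01, -3.97541503e-05, -5.57627147e-05],
       [-5.57970326e-05, -8.63776091e-04, -9.99999625e-01]]), 'ft_force': array([0.59758485, 0.27632611, 0.37005759]), 'torque': array([-0.04483876,  0.04803586,  0.01569781]), 'gripper_force': 0.0, 'finger_gap': 85.42078943949258} -18.700000000000003
```

View pics/scene0.png

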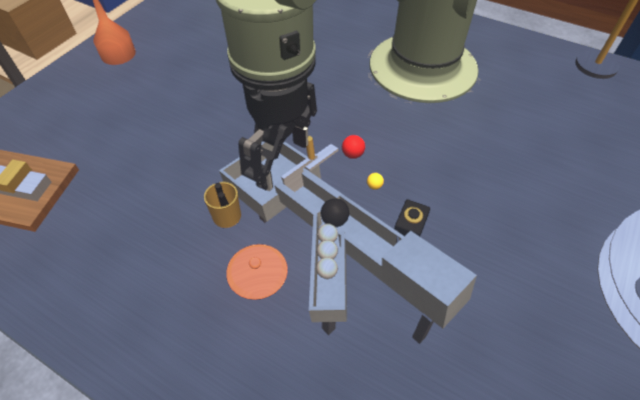

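View pics/side0.png

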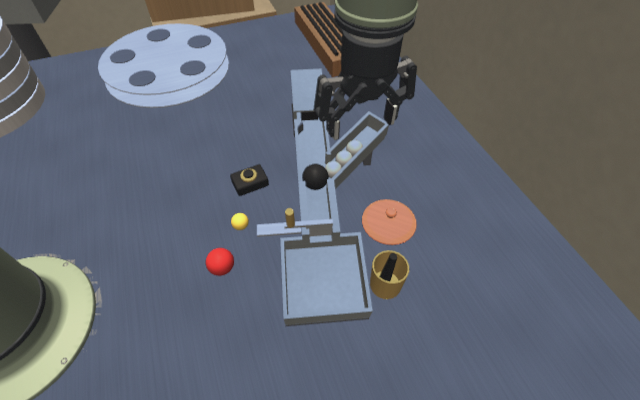

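Side view: big ball (315,176), steel balls (333,169),(344,157),(355,146), post (290,217), tray centre (325,280), hood (307,92). Look-alikes are red ball (220,262) and yellow ball (240,221). In the scene view the big ball is at (335,212), steel balls at (327,233/249/268), red at (354,146) and yellow at (375,181). I choose the black ball in the lane. Next I'll measure with range data, and crop to check the choice.

```bash
cat > h.py <<'E'
import numpy as np,cv2
def cloud(c,mask=None):
    z=c["range_z"];v,u=np.nonzero((z>0) if mask is None else (z>0)&mask)
    d=z[v,u];p=np.stack([(u-c["cx"])/c["fx"]*d,-(v-c["cy"])/c["fy"]*d,-d],1)
    M=c["cam_to_world"];return p@M[:3,:3].T+M[:3,3],u,v
def project(c,P):
    M=c["cam_to_world"];q=(np.atleast_2d(P)-M[:3,3])@M[:3,:3]
    return np.stack([c["cx"]+c["fx"]*q[:,0]/-q[:,2],c["cy"]-c["fy"]*q[:,1]/-q[:,2]],1)
def ray(c,u,v):
    M=c["cam_to_world"];d=M[:3,:3]@np.array([(u-c["cx"])/c["fx"],-(v-c["cy"])/c["fy"],-1]);return M[:3,3],d/np.linalg.norm(d)
def tri(rs):
    A=np.zeros((3,3));b=np.zeros(3)
    for o,d in rs:
        K=np.eye(3)-np.outer(d,d);A+=K;b+=K@o
    return np.linalg.solve(A,b)
E
python3 - <<'E'
from h import *
import pickle
from scipy.optimize import least_squares
d=pickle.load(open("d0.pkl","rb"))
rs=[]
for n,(u0,v0) in dict(scene=(335,212),side=(315,176)).items():
    c=d[n];im=c["image"];m=(im.max(2)<50)
    w=np.zeros(m.shape,bool);w[v0-18:v0+19,u0-18:u0+19]=1
    k,l,st,ce=cv2.connectedComponentsWithStats((m&w).astype(np.uint8));i=1+st[1:,4].argmax()
    (x,y),r=cv2.minEnclosingCircle(np.argwhere(l==i)[:,::-1].astype(np.float32))
    print(n,ce[i],st[i],x,y,r);rs.append(ray(c,x,y))
    P,_,_=cloud(c,l==i);print(least_squares(lambda p:np.linalg.norm(P-p,axis=1)-25,P.mean(0)-[0,0,15],loss='soft_l1').x)
print("big",tri(rs))
print("post top?",tri([ray(d["scene"],309,137),ray(d["side"],290,210)]))
H=np.zeros((600,500));
for n in("side","scene"):
    P,u,v=cloud(d[n]);k=(P[:,2]<140)&(P[:,2]>-20)
    P=P[k];X=np.round(P[:,0]-350).astype(int);Y=np.round(350-P[:,1]).astype(int)
    ok=(X>=0)&(X<500)&(Y>=0)&(Y<600);np.maximum.at(H,(Y[ok],X[ok]),P[ok,2])
H=cv2.dilate(H,np.ones((3,3)));np.save("H.npy",H)
cv2.imwrite("pics/hmap.png",cv2.applyColorMap(np.clip(H*2,0,255).astype(np.uint8),cv2.COLORMAP_JET))
a=cv2.resize(d["side"]["image"][60:330,210:420],None,fx=2.2,fy=2.2,interpolation=cv2.INTER_CUBIC)
cv2.imwrite("pics/sidecrop.png",a)
E
```

```text
scene [325.28571429 219.71428571] [324 218   4   4   7] 325.5 219.5 2.12142014503479
[568.97225828  57.99317998 101.52088893]
side [315.56368564 178.17886179] [303 165  26  24 369] 315.4520263671875 176.6992645263672 12.567535400390625
[567.13688106  57.86627529  95.9232539 ]
big [576.82309016  53.22751528  89.29529468]
post top? [487.488463   -42.7755792  155.12061381]
```

View pics/hmap.png

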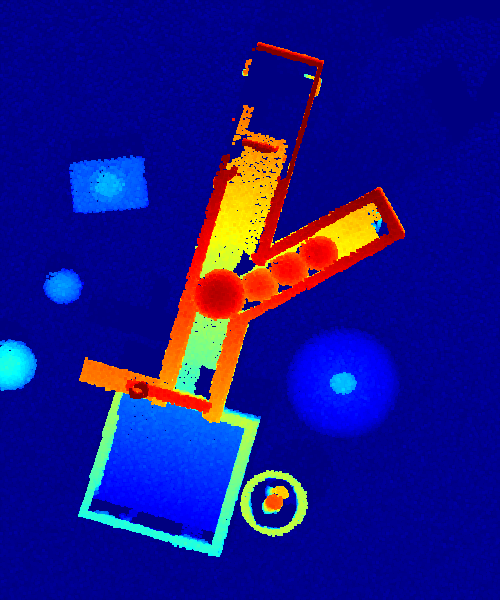

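View pics/sidecrop.png

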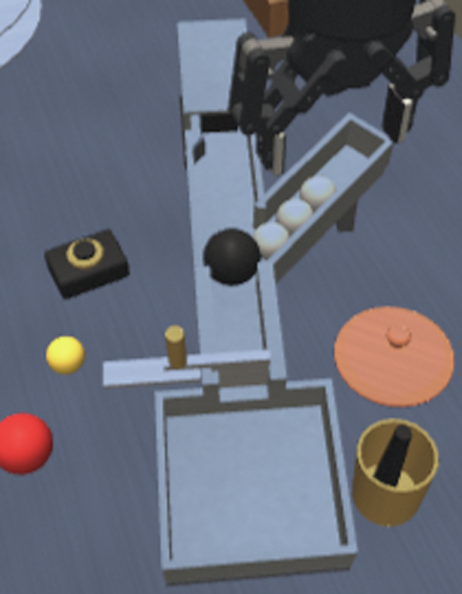

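The height map is clean and the black ball in the throat is confirmed: map (219,293), so world ≈(569,57). The post is at map (138,389), and the red and yellow balls sit at the left, off the feeder. Next: yaw, lane centre line and heights.

Run:
```python
from h import *
import pickle
d=pickle.load(open("d0.pkl","rb"))
Ps=[cloud(d[n])[0] for n in("side","scene")]
P=np.vstack(Ps)
# tray outline (walls ~40 high) rectangle
H=np.load("H.npy");m=((H>12)&(H<70)).astype(np.uint8);m[:395]=0;m[:,:75]=0;m[:,262:]=0
c=max(cv2.findContours(m,cv2.RETR_EXTERNAL,cv2.CHAIN_APPROX_NONE)[0],key=cv2.contourArea);print("tray",cv2.minAreaRect(c))
th=np.radians(74.4)
O=np.array([569,57.])
for it in range(3):
    y=np.array([np.cos(th),np.sin(th)]);x=np.array([y[1],-y[0]])
    L=(P[:,:2]-O)@np.c_[x,y]
    # wall-top edges per y-slice along narrow lane: tops = high points; use -x wall outer & narrow lane outer walls
    rows=[]
    for yy in range(-85,-15,5):
        k=(abs(L[:,1]-yy)<2.5)&(abs(L[:,0])<45)&(P[:,2]>78)
        if k.sum()>10: rows.append((yy,*np.percentile(L[k,0],[2,98])))
    r=np.array(rows);f1=np.polyfit(r[:,0],r[:,1],1);f2=np.polyfit(r[:,0],r[:,2],1)
    print(np.degrees(th),"edges",f1,f2);
    th-=np.arctan((f1[0]+f2[0])/2)*(0 if it>1 else 1)
print(np.round(r,1))
y=np.array([np.cos(th),np.sin(th)]);x=np.array([y[1],-y[0]]);L=(P[:,:2]-O)@np.c_[x,y]
for yy in list(range(-80,100,15)):
    o=[]
    for Q in Ps:
        l=(Q[:,:2]-O)@np.c_[x,y]
        k=(abs(l[:,1]-yy)<4)&(abs(l[:,0])<8);w=(abs(l[:,1]-yy)<4)&(l[:,0]<-22)&(l[:,0]>-30)
        o+=[round(float(np.median(Q[k,2])),1) if k.any() else None,round(float(np.median(Q[w,2])),1) if w.any() else None]
    print(yy,o)
a=np.array([488,-39.])
for Q in Ps:
    l=(Q[:,:2]-a)@np.c_[x,y];k=(np.hypot(*l.T)<13)&(Q[:,2]>60)
    q=Q[k];t=np.percentile(q[:,2],97);print("post",np.percentile(q[:,2],[5,50,97]),q[q[:,2]>t-8].mean(0),q[q[:,2]>t-30].mean(0))
print("big sphere top",[Q[np.hypot(*(Q[:,:2]-O).T)<8][:,2].max() for Q in Ps])
```

```text
tray ((169.01519775390625, 466.640869140625), (148.7349395751953, 149.38882446289062), 16.460012435913086)
74.4 edges [-1.24404301e-02 -3.14013658e+01] [-0.10851716 33.81097718]
77.86096409056087 edges [ 3.10957761e-02 -3.21012819e+01] [-0.17886954 29.49479897]
82.08669189345204 edges [  0.06470425 -34.02604332] [-0.10729971 32.54053921]
[[-85.  -40.8  40.7]
 [-80.  -40.8  44.6]
 [-75.  -39.2  43.4]
 [-70.  -37.9  42.1]
 [-65.  -36.5  42.2]
 [-60.  -35.6  42.7]
 [-55.  -37.2  29.5]
 [-50.  -36.6  28.2]
 [-45.  -35.8  27.9]
 [-40.  -38.2  37.6]
 [-35.  -37.   42.2]
 [-30.  -37.8  44.7]
 [-25.  -35.8  30.8]
 [-20.  -34.6  37.8]]
-80 [95.4, None, -0.4, 57.7]
-65 [322.1, 61.7, -0.5, 73.1]
-50 [307.6, 64.0, 311.9, 79.3]
-35 [65.8, 67.5, 64.3, 94.7]
-20 [100.9, 103.7, 111.0, 102.2]
-5 [119.6, 105.5, 118.3, 103.7]
10 [118.8, 107.5, 115.3, 100.3]
25 [None, 109.5, 74.5, 97.7]
40 [None, 112.1, 75.0, 111.1]
55 [78.9, 113.0, 77.1, 113.0]
70 [80.8, 3.1, 78.6, 113.7]
85 [82.9, 1.5, 81.4, None]
post [ 65.77233048 106.17026586 154.28959631] [485.27586057 -44.3495389  152.5061845 ] [485.22688217 -44.82236963 145.36680423]
post [ 65.34337867 115.10248796 152.36444324] [488.49229445 -40.49230237 149.9978603 ] [491.190908   -39.21808654 138.63799389]
big sphere top [np.float64(121.92021669860355), np.float64(120.73850809072906)]
```

```bash
cat >> h.py <<'E'
th=np.radians(73.9);a=np.radians(8)
yh=np.array([np.cos(th),np.sin(th),0]);xf=np.array([yh[1],-yh[0],0]);zw=np.array([0,0,1.])
ys=np.cos(a)*yh+np.sin(a)*zw; n=-np.sin(a)*yh+np.cos(a)*zw
R=np.c_[ys,xf,-n]           # push orientation
RG=np.c_[xf,-yh,-zw]        # gate grip: closes along feeder y
T=np.array([568.5,57,96.5])-15*ys-25*n   # throat
def at(s,h,x=0): return T+s*ys+h*n+x*xf
def wcloud(c):
    z=c["range_z"];v,u=np.nonzero(z>0);d=z[v,u]
    x=(u-c["cx"])/c["fx"];y=(v-c["cy"])/c["fy"];r=np.hypot(x,y)+1e-9;k=np.tan(np.minimum(r,1.4))/r
    p=np.stack([x*k*d,-y*k*d,-d],1)[r<1.2];M=c["cam_to_world"];return p@M[:3,:3].T+M[:3,3]
def feed(P): q=P-T; return np.c_[q@xf,q@ys,q@n]
E
python3 - <<'E'
from workcell import *
from h import *
import pickle
print(T)
for p,r in[(at(-35,110),R),(at(-35,18),R),(at(140,18),R),(np.array([487,-42,130-19+80]),RG),(np.array([487,-42,111.])-45*xf,RG)]:
    q=inverse_kinematics(p,r);print(None if q is None else np.round(q,2))
clamp();movep(at(-45,110),R)
c=camera("wrist");pickle.dump(c,open("w1.pkl","wb"));cv2.imwrite("pics/w1.png",c["image"])
s=read_state();print(s["time"],s["eef_pos"]-at(-45,110),s["finger_gap"],s["ft_force"])
L=feed(wcloud(c))
H=np.zeros((400,240),np.float32);i=(L[:,1]>-150)&(L[:,1]<249)&(abs(L[:,0])<119)&(L[:,2]<75)&(L[:,2]>-20)
np.maximum.at(H,(np.round(250-L[i,1]).astype(int),np.round(L[i,0]+120).astype(int)),L[i,2]+20)
cv2.imwrite("pics/w1h.png",np.hstack([cv2.applyColorMap(np.clip(H*2.6,0,255).astype(np.uint8),cv2.COLORMAP_JET),cv2.resize(c["image"],(540,400))]))
E
```

```text
[565.34563081  46.07143159  69.65570177]
[ 0.02  0.47 -0.06  1.88 -0.15  0.76 -0.2 ]
[ 0.02  0.61 -0.09  1.93 -0.15  0.56 -0.21]
[-0.27  0.65 -0.07  1.75 -0.11  0.67 -0.52]
[-0.35  0.39  0.4   2.01 -0.21  0.79 -1.67]
[-0.33  0.46  0.34  2.18 -0.29  0.54 -1.62]
1.4417 [0.58000115 0.03090603 0.42328537] -0.17081333414553967 [1.51917917 0.48298993 0.14901698]Traceback (most recent call last):
  File "<stdin>", line 12, in <module>
IndexError: index 400 is out of bounds for axis 0 with size 400
```

Run:
```python
from h import *
import pickle
c=pickle.load(open("w1.pkl","rb"))
L=feed(wcloud(c))
H=np.zeros((402,242),np.float32);i=(L[:,1]>-149)&(L[:,1]<249)&(abs(L[:,0])<119)&(L[:,2]<75)&(L[:,2]>-20)
np.maximum.at(H,(np.round(250-L[i,1]).astype(int),np.round(L[i,0]+120).astype(int)),L[i,2]+20)
cv2.imwrite("pics/w1h.png",np.hstack([cv2.applyColorMap(np.clip(H*2.6,0,255).astype(np.uint8),cv2.COLORMAP_JET),cv2.resize(c["image"],(540,402))]))
for s in range(-80,150,15):
    k=(abs(L[:,1]-s)<3)&(abs(L[:,0])<45)&(L[:,2]<45)
    w=k&(L[:,2]>28);f=k&(abs(L[:,0])<10)
    xs=L[w,0];lo=xs[xs<0];hi=xs[xs>0]
    print(s,"floor",np.round(np.median(L[f,2]),1),"-wall",np.round(np.percentile(lo,[3,97]),1) if len(lo)>4 else "","+wall",np.round(np.percentile(hi,[3,97]),1) if len(hi)>4 else "",np.round(np.median(L[w,2]),1))
k=(np.hypot(L[:,0],L[:,1]-15)<40)&(L[:,2]>39)&(L[:,2]<56)
Q=L[k]; 
from scipy.optimize import least_squares
print(len(Q),least_squares(lambda p:np.linalg.norm(Q-p,axis=1)-25,[0,15,25],loss='soft_l1').x)
```

```text
-80 floor -2.3 -wall [-31.8 -19.2] +wall [20.6 32.9] 33.6
-65 floor -2.3 -wall [-32.4 -20. ] +wall [20.  33.1] 33.7
-50 floor -2.3 -wall [-32.4 -19.7] +wall [20.7 33. ] 33.7
-35 floor -2.3 -wall [-31.9 -19.8] +wall [20.7 33.2] 33.7
-20 floor -2.3 -wall [-31.9 -19.6] +wall [20.6 33.4] 33.6
-5 floor 38.1 -wall [-31.6  -1.3] +wall [ 0.7 32.9] 34.0
10 floor 44.7 -wall [-32.4  -8.9] +wall [ 9.4 44.2] 36.6
25 floor 43.7 -wall [-31.5  -1.2] +wall [ 0.8 42.6] 38.8
40 floor -2.2 -wall [-32.1  -1.6] +wall [ 3.1 43.1] 30.0
55 floor -2.3 -wall [-31.9 -26.4] +wall [25.6 33.5] 33.2
70 floor -2.5 -wall [-31.8 -26.1] +wall [27.6 42.3] 33.5
85 floor -2.4 -wall [-32.  -26.2] +wall [27.3 33.7] 33.6
100 floor -2.4 -wall [-32.  -26.2] +wall [27.6 33.7] 33.5
115 floor -2.4 -wall  +wall  nan
130 floor nan -wall  +wall  nan
145 floor nan -wall  +wall  nan
2272 [ 0.2962825  13.95257787 22.4046827 ]
  return _methods._mean(a, axis=axis, dtype=dtype,
  ret = ret.dtype.type(ret / rcount)
```

View pics/w1h.png

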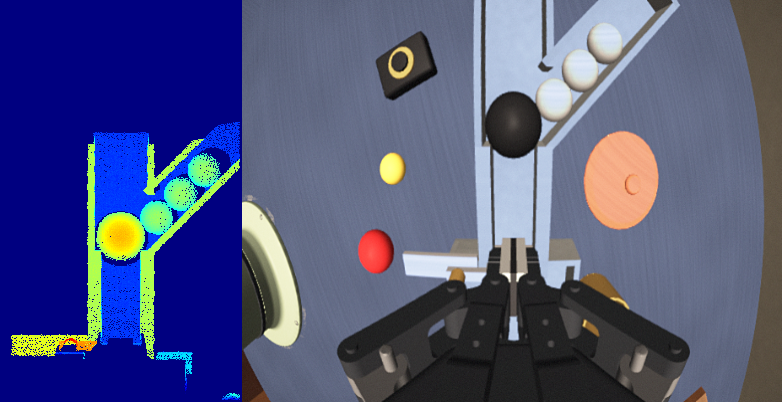

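```bash
sed -i 's/^T=.*/&\nT=T+0.4*xf-1.0*ys-2.4*n/' h.py
python3 - <<'E'
from workcell import *
from h import *
import pickle
def S(tag,f0=np.zeros(3)):
    s=read_state();q=feed(s["eef_pos"][None])[0];f=s["ft_force"]-f0
    print(tag,round(s["time"],2),"x,s,h",np.round(q,2),"f",np.round([f@xf,f@ys,f@n],2),flush=True);return s
movel(at(-42,110),R);movel(at(-42,50),max_speed=120)
g=movel(at(-42,18),max_speed=50,guard=8);s=S(f"down {g}")
if not g:
    wait(0.2);f0=read_state()["ft_force"].copy()
    g=movel(at(-26,18),max_speed=25,guard=6);S(f"near {g}",f0)
    if not g:
        g=movel(at(20,18),max_speed=14,guard=8);S(f"p1 {g}",f0)
        if not g:
            g=movel(at(132,18),max_speed=13,guard=9.5);S(f"p2 {g}",f0);wait(.1);S("after",f0)
    pickle.dump(f0,open("f0.pkl","wb"))
c=camera("side");pickle.dump(c,open("s2.pkl","wb"));cv2.imwrite("pics/s2.png",cv2.resize(c["image"][40:340,180:440],None,fx=2,fy=2))
E
```

```text
down False 3.13 x,s,h [  0.11 -42.01  18.08] f [ 0.26 -0.43 -1.08]
near False 4.12 x,s,h [ 1.000e-02 -2.613e+01  1.800e+01] f [-0.69  0.26 -0.05]
p1 False 7.56 x,s,h [ 0.02 19.97 18.03] f [-1.13 -0.02  0.77]
p2 True 13.5 x,s,h [ -0.24 108.99  17.57] f [ 0.93 -2.44  0.36]
after 13.6 x,s,h [ -0.31 108.7   17.39] f [-0.5  -2.02  0.12]
```

View pics/s2.png

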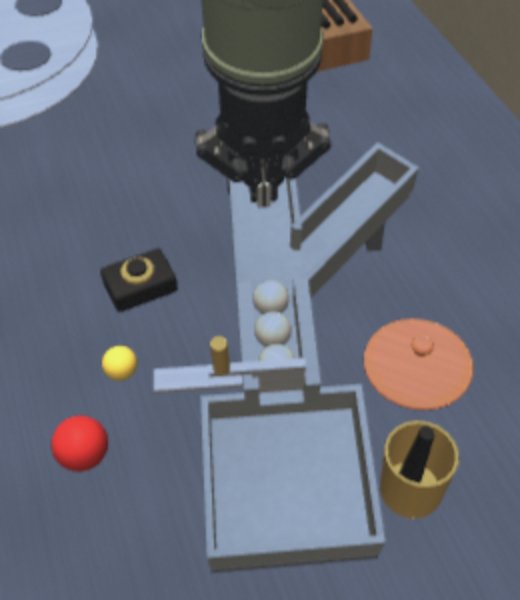

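Steel balls have rolled to the gate at (270,297),(272,328),(275,357), and the finger is deep in the lane at (263,195). The force fell to 2 N after the guard tripped, so I'll continue in small steps.

Run:
```python
from workcell import *
from h import *
import pickle
f0=pickle.load(open("f0.pkl","rb"))
s=feed(read_state()["eef_pos"][None])[0][1]; log=[]
while s<134:
    s+=0.5 if log and log[-1][1]>3.5 else 0.8
    g=movel(at(s,18),max_speed=10,guard=7)
    F=[]
    for _ in range(3): wait(.03);F.append(-(read_state()["ft_force"]-f0)@ys)
    st=read_state();log.append((round(feed(st["eef_pos"][None])[0][1],2),round(np.mean(F),1),g,round(st["time"],1)))
    print(log[-1],flush=True)
    if np.mean(F)>10.8: break
```

```text
(np.float64(108.99), np.float64(4.8), False, 14.0)
(np.float64(109.12), np.float64(5.8), False, 14.4)
(np.float64(109.38), np.float64(7.3), False, 14.7)
(np.float64(109.61), np.float64(8.0), False, 15.1)
(np.float64(109.92), np.float64(9.2), False, 15.4)
(np.float64(110.24), np.float64(10.3), False, 15.8)
(np.float64(110.46), np.float64(11.4), False, 16.1)
```

Stiffness is about 4.5 N/mm and the force exceeds the leaf's 9 N, so this is the buffer. Back off slowly and check whether the ball follows.

Run:
```python
from workcell import *
from h import *
import pickle
movel(at(100,18),max_speed=20);movel(at(60,18),max_speed=60)
c=camera("wrist");s=read_state();print(s["time"])
c2=camera("side")
cv2.imwrite("pics/w3.png",np.hstack([cv2.resize(c["image"][:, 120:520],(400,400)),cv2.resize(c2["image"][40:240,220:420],(400,400))]))
```

```text
17.7667
```

View pics/w3.png

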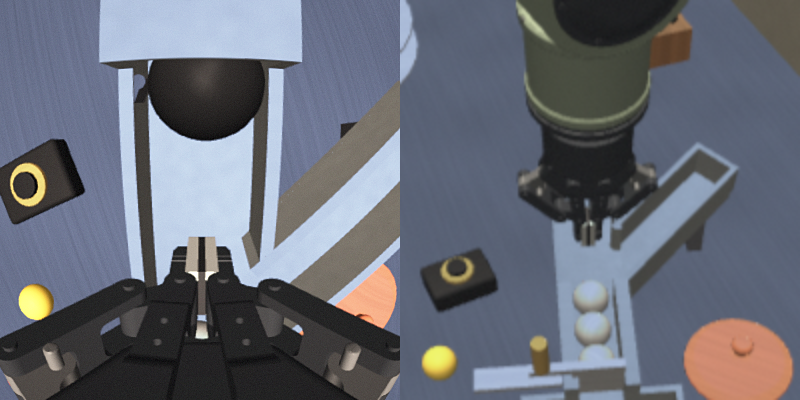

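Ball stays at (207,85) in the wrist view, under the hood edge, after the finger left. Now lift, open, hover over the post and measure it.

Run:
```python
from workcell import *
from h import *
import pickle
movel(at(60,110),max_speed=150)
p=at(-95,0,-52.);p[2]=205;print("post est",p)
movep(p,RG);open_gripper()
c=camera("wrist");s=read_state();print(s["time"],s["finger_gap"])
P=wcloud(c);d=P[:,:2]-p[:2];l=np.c_[d@xf[:2],d@yh[:2]]
k=(np.hypot(*l.T)<22)&(P[:,2]>80)&(P[:,2]<175);q=P[k];lk=l[k];t=np.percentile(q[:,2],98)
print("n",k.sum(),"pct",np.percentile(q[:,2],[5,25,50,75,98]))
m=(q[:,2]>t-4);print("top centre local",np.round(lk[m].mean(0),1),np.round(np.ptp(lk[m],axis=0),1),q[m].mean(0),m.sum())
L=feed(P);b=(np.hypot(L[:,0]+0,L[:,1]-145)<40)&(L[:,2]>10)&(L[:,2]<58);print("bar z",np.percentile(P[(abs(l[:,1])<4)&(l[:,0]<-15)&(l[:,0]>-45)&(P[:,2]<140),2],[10,50,90]))
c2=camera("side")
cv2.imwrite("pics/w4.png",np.hstack([cv2.resize(c["image"],(480,300)),cv2.resize(c2["image"][60:260,220:420],(300,300))]))
```

```text
post est [489.4989326 -30.6353933 205.       ]
20.65 85.37941379241461
n 1381 pct [ 91.52156656  95.4569871  108.04307053 145.34963243 152.95388826]
top centre local [  2.3 -12.7] [13.1 12.9] [488.21982367 -43.51260187 151.79579228] 302
bar z [94.25754512 95.29725516 96.23363875]
```

View pics/w4.png

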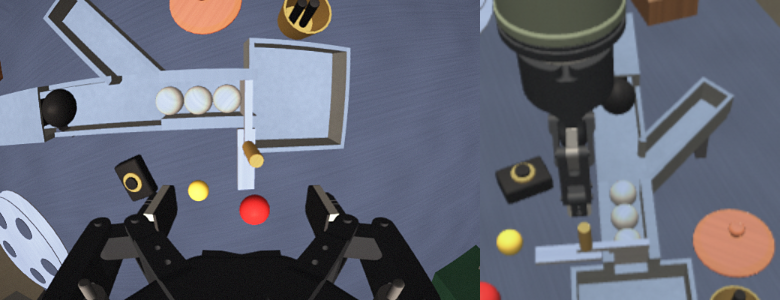

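Run:
```python
from workcell import *
from h import *
def S(tag):
    s=read_state();print(tag,round(s["time"],2),np.round(s["eef_pos"],1),np.round(s["ft_force"],1),round(s["finger_gap"],1),flush=True)
p=np.array([488.2,-43.5,205.])
movel(p,RG);p[2]=135;movel(p,max_speed=150)
p[2]=114;g=movel(p,max_speed=60,guard=8);S(f"down {g}")
if not g:
    clamp();S("clamped")
    g=movel(p-42*xf,max_speed=40,guard=25);S(f"slid {g}")
    c=camera("wrist");cv2.imwrite("pics/w5.png",c["image"])
```

```text
down False 22.07 [488.1 -43.6 113.8] [ 0.1 -0.4  0.1] 85.4
clamped 22.73 [488.8 -42.3 114.4] [0.8 6.9 6. ] 14.9
slid False 23.93 [448.7 -30.7 114.4] [1.7 6.8 4.1] 15.3
```

View pics/w5.png

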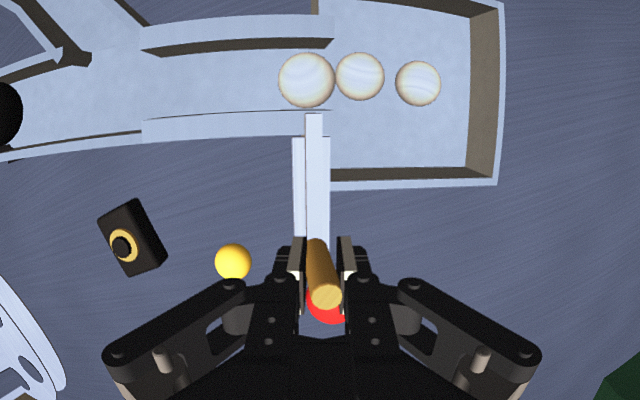

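The gate plate (315,170) is clear of the lane and the balls are rolling out at (307,80),(360,76),(418,83); the big ball is still at (5,112). Push the last few mm to the stop, release, lift and check.

Run:
```python
from workcell import *
from h import *
p=np.array([488.2,-43.5,114.])
g=movel(p-45*xf,max_speed=15,guard=15);print(g)
open_gripper();s=read_state()["eef_pos"];movel(s+[0,0,130],max_speed=120);wait(1)
c=camera("wrist");c2=camera("side");print(read_state()["time"])
cv2.imwrite("pics/w6.png",np.hstack([cv2.resize(c["image"],(480,300)),cv2.resize(c2["image"][60:340,200:440],(257,300))]))
```

```text
True
27.225
```

View pics/w6.png

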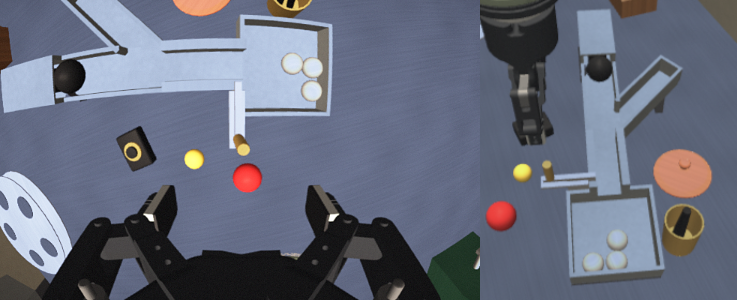

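All three steel balls are in the tray at (292,63),(312,67),(312,91). The big ball is held at the hood (70,77), the gate is open and the arm is clear.

```bash
python3 -c "
from workcell import *
print(finish_job())"
```

```text
the job is handed in; nothing more can be done
None
```

I handed the job in at about 27 s: the last pictures show the ebonite ball held by itself in the siding after a gentle push (11.4 N at the buffer), the gate slid to its stop, all three steel balls in the tray, and the lid, cup and button left alone.

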